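# Steady a rocking bench scale with a door stop

## Task

The bench scale on the shelf rocks because its orange foot is too short. Push the wooden door stop, thin end first, along the shelf and under that foot until it is snug, then press firmly down on the orange corner pad above the foot to check that the scale no longer rocks, and move clear. Only push and press with the fingers: do not pick up the door stop or the scale, do not shove the scale along, and leave everything else alone.

Things in the scene. Friction and masses are not known exactly. Their poses are not given: they have to be found in the camera images.
- scale: Loose bench scale, 3 kg, grey, 240 x 240 mm, 60 mm high, underside 22 mm above the shelf. Origin: centre of its footprint at shelf height; x to its rear, y to its left. It stands level on three black domed feet; the orange fourth foot (front left, at -98, 98 mm) hangs clear, so some 2 to 4 N on that corner rocks it down by 4 degrees until the foot meets the shelf; let go, it rocks back.
- short_foot (a point): Lowest point of the orange short foot under the scale's front-left corner: a round dome of 12 mm radius, its lowest point 10 mm above the shelf while the scale is level. The corner's two edges are 22 mm from it.
- press_pad (a point): Point to press: centre of the part of the orange corner pad over the short foot, on top of the scale, 62 mm above the shelf. The pad is 60 x 60 mm and 2 mm thick, at the very corner of the platform. Pressing firmly means some 6 to 20 N.
- doorstop: Loose wooden wedge lying flat, 120 x 48 mm, 3 mm thick at the thin end, 27 mm at its upright flat thick end. Origin: centre of its underside; x points to the thin end. It starts with the thin end 30 to 80 mm short of the foot, pointing roughly at it. It slides with under 1 N; snug, the foot is about 26 mm from the origin along x, resistance rises steeply, and it stays when let go.
- kettlebell: Yellow kettlebell, 6 kg, 140 mm wide, 197 mm high. Origin: centre of its underside. Bystander.
- dish: White ceramic dish, 120 mm across, 35 mm high. Origin: centre of its underside. Bystander.
- shoehorn: Chrome shoehorn lying flat, 205 mm long, 42 mm wide, 6 mm thick, narrow end towards -x. Origin: on its underside near the middle. Bystander.
- stopwatch: Black plastic stopwatch, 54 mm across, 14 mm thick. Origin: centre of its underside. Bystander.
- polish_tin: Round polish tin with red lid, 72 mm across, 22 mm high. Origin: centre of its underside. Bystander.
- shoe_brush: Wooden shoe brush, 150 x 50 x 42 mm, long along x. Origin: centre of its underside. Bystander.
- spray_can: Blue spray can, 52 mm across, 170 mm high. Origin: centre of its underside. Bystander.
Things that resemble listed ones, but are neither listed nor needed, are in the scene too. Of the things that look like the doorstop, the smallest one is meant.

How it is judged:
By the outcome, as a careful person would: the job done as asked, in the order asked, and still so for the second after the job is handed in, with the robot touching nothing.
It also fails if it takes over 43 s, if anything falls off the work surface, if the arm or the gripper's body presses on something with over 40 N, if the wrist force passes 120 N, or if a joint passes its speed limit or range.

## Robot

A 6-joint arm with a two-finger parallel gripper is mounted at the origin on the work surface. World frame = base frame: x ahead of the robot, y to its left, z up, the work surface at z = 0. Lengths are in m, angles in rad, forces in N, time in s.
With the tool pointing down it reaches from about 0.3 to 0.95 m from the base axis. Payload 3.1 kg.
Tool frame: the origin (TCP) lies where the fingers leave the gripper's body, on its centre line; the fingertips stand tip_extent ahead of it and the grasp point (between the pads) lies 54 mm ahead of it (tip_extent is the distance from the TCP to the fingertips, in m); z points along the fingers, y is the line along which they close (so a half turn about z gives the same grasp; the last joint's range is limited). The gripper opens to 85 mm and grips with 20 to 120 N. Pads are 22 mm wide; open, the fingers measure 114 mm over their backs; the gripper's body (76 mm by 85 mm) begins 54 mm behind the grasp point. The pads swing forward as they close: fully open they stand 13 mm farther back than shut.
Start: joints at [-1.407, 0.308, 1.634, -0, 1.2, -0.07], TCP at [0.145, -0.608, 0.304] pointing down, gripper open.
Joint ranges: [-3.06, 3.06], [-0.79, 1.96], [0.05, 2.63], [-1.19, 4.34], [0.05, 2.64], [-2.94, 2.94]. Speed limits (rad/s): [2.79, 2.79, 3.14, 3.14, 3.14, 3.14].

## Interface

Orientations are given as a rotation vector (axis times angle).
In Python, from cell import * gives the robot as it stands.
- The arm moves only by the shell command python3 -m pendant 'ROWS' [FORCE]. ROWS is a JSON object of lists of equal length, an entry for each row: "gripper": the closure, from 0 (fully open) to 1 (shut); "slide": the shift along the tool's x, y, z in units of 40 mm (1.0 is 40 mm), a list of three; "angular": the turn, a rotation vector about the tool's x, y, z in units of 8 degrees (1.0 is 8 degrees), a list of three. In form: {"gripper": [gripper, ...], "slide": [[tx, ty, tz], ...], "angular": [[ax, ay, az], ...]}. A call has 1 to 12 rows; each row is the pose to reach, as a shift and turn from the pose commanded when the call began, along the tool's axes at that moment; what a row does not reach only later rows make up. A row lasts 1/10 s, in which the tool goes at most 50 mm and 8.59 degrees, less where a joint would pass 70% of its speed; a pose out of reach is approached as far as the arm can. A call with a gripper value outside its range is refused whole. The fingers move at their own pace and stop on an object; FORCE is the grip in N (left out, the last holds). Time passes only in rows, so rows that repeat a pose let the fingers close. It gives the time, the measured TCP pose, the force, the opening and the grip force at its end, in the units of the state.
- sense(): the state, without advancing time (a new reading comes with each control period).
- snapshot(name): name is "side" or "top"; returns the picture (480x640x3 uint8, red, green, blue); there is no depth.
- camera_info(name): a dict with "K" (3x3 intrinsics, pixels), "rvec" (rotation vector, rad) and "tvec" (3), from world to camera coordinates, as OpenCV has them. Camera axes: x right, y down, z forward; pixel columns grow to the right and rows downward; lengths in m; the calibration is good to about 2 mm. A picture is of the moment at which its call begins. camera_info takes no time and is no camera call.
- close_job(): hands the job in; it is judged then, once.
The state is a dict: "time_s": time; "q": joint angles; "joint_velocities": joint speeds; "joint_efforts": joint torques, N m; "eef_pos": TCP position; "eef_rot": TCP orientation; "wrist_force": force on the tool from outside, world axes, zero at the start; "wrist_torque": the same for the moment, N m; "width": finger opening in m; "finger_force": force on a finger pad.
Only numpy, scipy, OpenCV 4.12 (cv2) and the standard library are available. Lean on these libraries where they do the work, as an engineer would, in place of code of your own. Each camera call takes 0.05 s, during which the arm holds its last target. There are 200 camera calls.

## Working session

There is one attempt and no reset: what is moved stays moved. The work goes in short steps, Python scripts to look and compute and a shell command to move; the robot and the scene stay as the last step left them, time stands still between calls to the robot, and variables do not carry over. Pictures are saved under pics/ and viewed, at most 10 in all, crops included, and the job is handed in when it is done.

```bash
ls; mkdir -p pics; python3 - <<'E'
from cell import *
import cv2
for n in("side","top"):
    cv2.imwrite(f"pics/{n}0.png",snapshot(n)[:,:,::-1]); c=camera_info(n); R=cv2.Rodrigues(c["rvec"])[0]; print(n,c["K"],-R.T@c["tvec"],R)
s=sense();print(s)
E
```

```text
pics
side [[458.80915332   0.         318.20374358]
 [  0.         458.80915332 242.28201614]
 [  0.           0.           1.        ]] [0.10008642 0.65209911 0.70270089] [[-0.86069405 -0.50897845 -0.01211192]
 [-0.30165633  0.52898329 -0.79320876]
 [ 0.41013317 -0.67905642 -0.60882934]]
top [[519.77242095   0.         314.03027214]
 [  0.         519.77242095 250.59853264]
 [  0.           0.           1.        ]] [ 0.42061087 -0.08200906  1.26587271] [[-0.02715791 -0.99959989  0.00790563]
 [-0.99506917  0.02627842 -0.09563887]
 [ 0.09539286 -0.010464   -0.9953847 ]]
{'time_s': 0.1, 'q': array([-1.40670748e+00,  3.08946383e-01,  1.63503242e+00, -1.43149035e-05,
        1.19971730e+00, -6.97218808e-02]), 'joint_velocities': array([ 0.00058694, -0.00121344, -0.00452963, -0.0007856 ,  0.00025105,
       -0.0010277 ]), 'joint_efforts': array([-1.34025881e-04, -4.16407228e+01, -2.77644646e+01, -1.26709328e-04,
        4.02722202e-03,  9.73451250e-06]), 'eef_pos': array([ 0.14466492, -0.60742497,  0.30275683]), 'eef_rot': array([-3.11806214e+00, -3.66196146e-01,  1.76645679e-04]), 'wrist_force': array([ 0.10972317,  1.16763928, -0.15496233]), 'wrist_torque': array([0.00511218, 0.00126105, 0.01027521]), 'finger_force': 0.0, 'width': 0.08528110944951738}
```

View pics/side0.png

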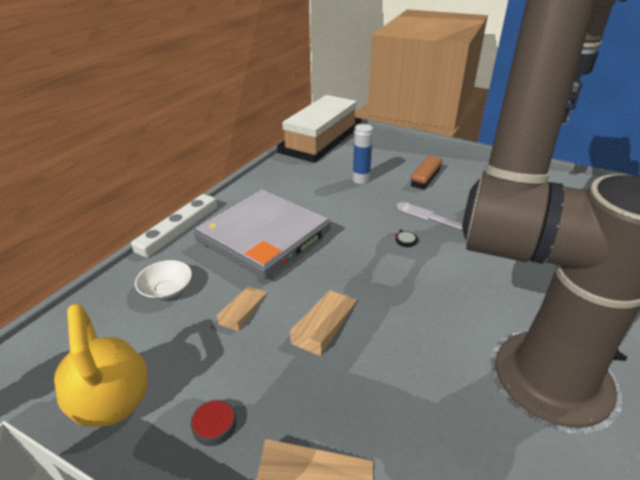

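View pics/top0.png

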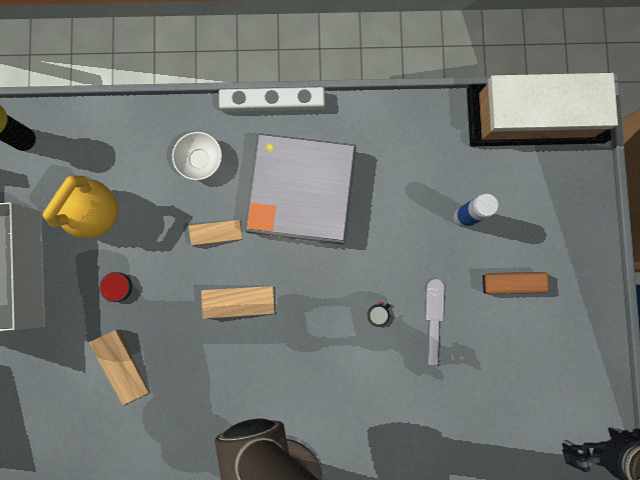

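The side and top views show the scale, with its orange pad at top (262,217). The smallest wedge is at top (215,232), and two larger wedges are decoys. Next I'll measure.

```bash
cat > h.py <<'E'
from cell import *
import cv2, numpy as np
def ray(n,p,z):
    c=camera_info(n); R=cv2.Rodrigues(c["rvec"])[0]; o=-R.T@c["tvec"]
    d=R.T@np.linalg.inv(c["K"])@[p[0],p[1],1]
    return (o+d*(z-o[2])/d[2])[:2]
def blob(im,lo,hi,near):
    h=cv2.cvtColor(im,cv2.COLOR_RGB2HSV); m=cv2.inRange(h,lo,hi)
    cs=cv2.findContours(m,cv2.RETR_EXTERNAL,cv2.CHAIN_APPROX_NONE)[0]
    return min((c for c in cs if cv2.contourArea(c)>60),key=lambda c:abs(cv2.pointPolygonTest(c,near,True)) if cv2.pointPolygonTest(c,near,True)<0 else 0)
WOOD=((8,60,90),(25,200,255)); OR=((3,200,150),(14,255,255))
E
python3 - <<'E'
from h import *
for n,w,o in(("top",(215,232),(262,217)),("side",(242,308),(265,250))):
    im=snapshot(n)
    c=blob(im,*WOOD,w); print(n,"wood",cv2.contourArea(c),cv2.boundingRect(c))
    a=cv2.approxPolyDP(c,3,True)[:,0]; 
    for p in a: print(p,ray(n,p,0),ray(n,p,.027).round(4))
    c=blob(im,*OR,o); print("pad",cv2.contourArea(c))
    m=cv2.moments(c);ct=(m["m10"]/m["m00"],m["m01"]/m["m00"]);print("cent",ct,ray(n,ct,.062))
    for p in cv2.approxPolyDP(c,3,True)[:,0]: print(p,ray(n,p,.062).round(4))
im=snapshot("top");a=cv2.resize(im[180:260,170:290],None,fx=5,fy=5,interpolation=2)
im=snapshot("side");b=cv2.resize(im[220:340,200:320],None,fx=3.33,fy=3.33,interpolation=2)[:400]
out=np.zeros((400,800,3),np.uint8);out[:,:400]=cv2.resize(a,(400,267))[:0].sum() if 0 else 0
cv2.imwrite("pics/c1.png",a[:,:,::-1]);cv2.imwrite("pics/c2.png",b[:,:,::-1])
# scale corners via grey-lavender top
im=snapshot("top");h=cv2.cvtColor(im,cv2.COLOR_RGB2HSV);print(h[180,300],h[250,400])
m=cv2.imread and (im[:,:,0].astype(int)>135).astype(np.uint8)*255
cs=cv2.findContours(m,0,1)[0]
for c in cs:
    if cv2.pointPolygonTest(c,(305,185),False)>0:
        print(cv2.contourArea(c),[(p.tolist(),ray("top",p,.06).round(4).tolist()) for p in cv2.boxPoints(cv2.minAreaRect(c))])
E
```

```text
top wood 990.0 (188, 220, 54, 26)
[239 220] [0.62231842 0.08698346] [0.618  0.0834]
[189 225] [0.61310096 0.20965324] [0.609  0.2034]
[191 245] [0.56361082 0.20498223] [0.5606 0.1989]
[240 239] [0.57524031 0.08516654] [0.5719 0.0816]Traceback (most recent call last):
  File "<stdin>", line 7, in <module>
  File "h.py", line 10, in blob
    return min((c for c in cs if cv2.contourArea(c)>60),key=lambda c:abs(cv2.pointPolygonTest(c,near,True)) if cv2.pointPolygonTest(c,near,True)<0 else 0)
ValueError: min() iterable argument is empty
```

```bash
sed -i 's/OR=.*/OR=((3,190,150),(14,255,255))/' h.py
python3 - <<'E'
from h import *
im=snapshot("top");im2=snapshot("side")
cv2.imwrite("pics/c1.png",cv2.resize(im[180:260,170:290],None,fx=6,fy=6,interpolation=2)[:,:,::-1])
cv2.imwrite("pics/c2.png",cv2.resize(im2[220:340,195:335],None,fx=5,fy=5,interpolation=2)[:,:,::-1])
h=cv2.cvtColor(im,cv2.COLOR_RGB2HSV);print(h[217,262],h[180,300],im[180,300],im[260,400],cv2.cvtColor(im2,cv2.COLOR_RGB2HSV)[250,265])
E
```

```text
[ 10 157 218] [132   7 180] [177 175 180] [122 130 130] [ 12 195 224]
```

View pics/c1.png

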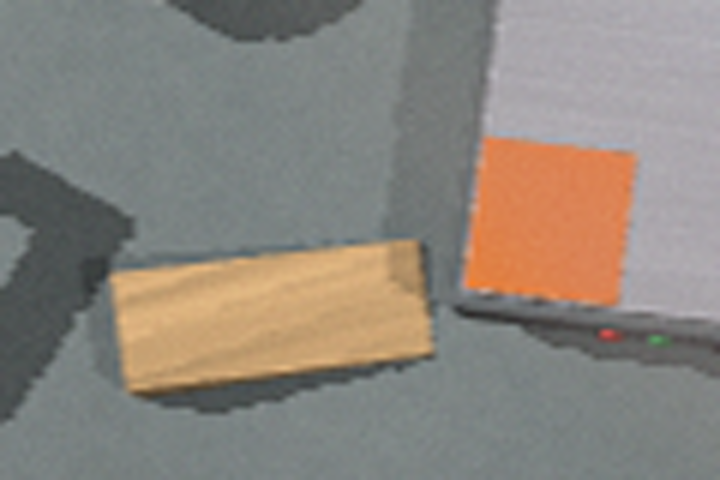

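View pics/c2.png

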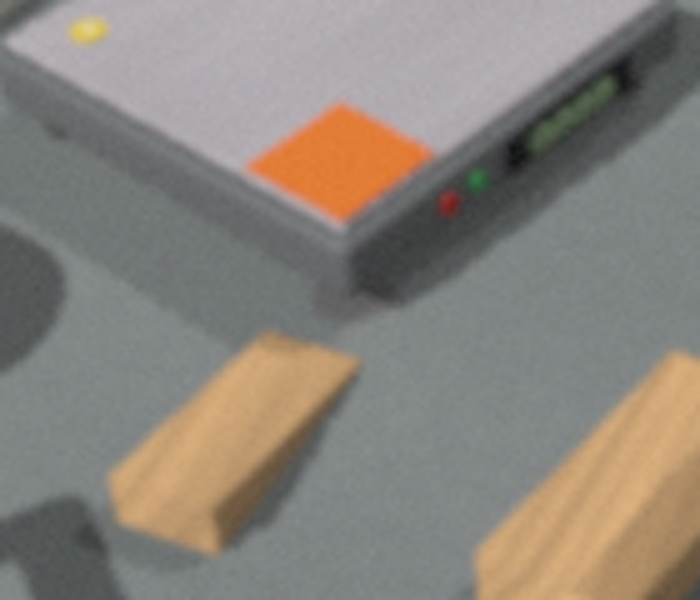

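The crops show the wedge's thin end toward the scale. In full-image top pixels, the thin corners are about (240,220) and (242,239), and the thick corners (188.5,225) and (191,245). The pad corners are about (250.5,203), (276,205), (273,231) and (247,228).

```bash
python3 - <<'E'
from h import *
f=lambda n,u,v,s,o,z: ray(n,(u/s-.5+o[0],v/s-.5+o[1]),z)
T=lambda u,v,z:f("top",u,v,6,(170,180),z)
S=lambda u,v,z:f("side",u,v,5,(195,220),z)
for n,F,th,tn,pad in(("top",T,[(112,270),(128,392)],[(421,240),(433,353)],[(484,138),(636,152),(618,305),(464,288)]),
                  ("side",S,[(107,482),(218,510)],[(267,332),(360,362)],[(247,165),(342,103),(433,157),(343,223)])):
    a=np.mean([F(*p,.027) for p in th],0);b=np.mean([F(*p,.003) for p in tn],0)
    d=b-a
    print(n,"thick",a,"thin",b,"len",np.linalg.norm(d),"yaw",np.degrees(np.arctan2(d[1],d[0])), [np.linalg.norm(np.subtract(F(*q[0],z),F(*q[1],z))) for q,z in((th,.027),(tn,.003))])
    P=np.array([F(*p,.062) for p in pad]);print("pad",P.mean(0),P.tolist())
E
```

```text
top thick [0.58561594 0.20234052] thin [0.59972208 0.0828075 ] len 0.12036248308129464 yaw -83.26962823034775 [np.float64(0.049671539748714466), np.float64(0.04682301264807123)]
pad [0.619928   0.02659484] [[0.653229513475621, 0.05199915292646372], [0.646160032812224, -0.00725486018867294], [0.5860458438411726, 0.0009520088938598514], [0.5942766235868826, 0.06068307196074903]]
side thick [0.58605953 0.20403187] thin [0.60273145 0.0848478 ] len 0.12034448370379112 yaw -82.03691933666225 [np.float64(0.04933500093206421), np.float64(0.04770969525710424)]
pad [0.62192217 0.02881641] [[0.6569421472996099, 0.052111716852594525], [0.6470771655625162, -0.006247796190780308], [0.5878234928554944, 0.00603759366789014], [0.5958458641548146, 0.06336414176876781]]
```

```bash
cat >> h.py <<'E'
from scipy.spatial.transform import Rotation as Ro
def go(pos,yaw):
    s=sense();R=Ro.from_rotvec(s["eef_rot"]);c,si=np.cos(np.radians(yaw)),np.sin(np.radians(yaw))
    W=Ro.from_matrix(np.array([[c,si,0],[si,-c,0],[0,0,-1]]))
    print("slide",(R.inv().apply(np.array(pos)-s["eef_pos"])/.04).round(2),"ang",np.degrees((R.inv()*W).as_rotvec()).round(1)/8,"t",s["time_s"],"pos",s["eef_pos"].round(4),"F",s["wrist_force"].round(1),"w",s["width"])
E
python3 - <<'E'
from h import *
try: print(tip_extent)
except Exception as e: print(e, [k for k in dir(__import__("cell")) if k[0]!="_"])
go((.579,.245,.2),99.6)
E
```

```text
0.0726
slide [ 15.5  -18.22   2.6 ] ang [ -0.     -0.    -10.775] t 0.25 pos [ 0.1447 -0.6077  0.3033] F [ 0.1 -0.3 -0.2] w 0.08503635805043169
```

```bash
python3 -m pendant '{"gripper":[0.78,0.78,0.78,0.78,0.78,0.78,0.78,0.78,0.78,0.78,0.78,0.78],"slide":[[1.0,-1.1,0],[2.0,-2.3,0.2],[3.0,-3.5,0.4],[4.0,-4.7,0.6],[5.0,-5.9,0.8],[6.0,-7.1,1.0],[7.0,-8.2,1.2],[8.0,-9.4,1.4],[9.0,-10.6,1.6],[10.0,-11.8,1.8],[11.0,-12.9,2.0],[12.0,-14.1,2.2]],"angular":[[0,0,-0.9],[0,0,-1.8],[0,0,-2.7],[0,0,-3.6],[0,0,-4.5],[0,0,-5.4],[0,0,-6.3],[0,0,-7.2],[0,0,-8.1],[0,0,-9.0],[0,0,-9.9],[0,0,-10.8]]}' 40
python3 -c "
from h import *
go((.579,.245,.2),99.6)"
```

```text
time_s: 1.45
eef_pos: [0.4157, -0.0754, 0.2349]
eef_rot: [2.016, 2.407, 0.001]
wrist_force: [1.2, -1.4, 0.7]
width: 0.019
finger_force: 0.0
slide [7.17 5.42 0.87] ang [0.0125 0.     0.0625] t 1.45 pos [ 0.4157 -0.0754  0.2349] F [ 1.2 -1.4  0.7] w 0.0189911859634749
```

```bash
python3 -m pendant '{"gripper":[0.78,0.78,0.78,0.78,0.78,0.78,0.78,0.78,0.78,0.78,0.78,0.78],"slide":[[0.7,0.5,0.1],[1.5,1.1,0.2],[2.3,1.7,0.3],[3.1,2.3,0.4],[3.9,2.9,0.5],[4.7,3.5,0.6],[5.5,4.1,0.7],[6.2,4.6,0.8],[6.5,5.0,0.9],[6.5,5.0,0.9],[6.5,5.0,0.9],[6.5,5.0,0.9]],"angular":[[0,0,0],[0,0,0],[0,0,0],[0,0,0],[0,0,0],[0,0,0],[0,0,0],[0,0,0],[0,0,0],[0,0,0],[0,0,0],[0,0,0]]}'
python3 -c "
from h import *
go((.579,.245,.082),99.6)"
```

```text
time_s: 2.65
eef_pos: [0.5671, 0.2121, 0.1985]
eef_rot: [-2.024, -2.402, 0.002]
wrist_force: [-0.5, 0.5, -0.1]
width: 0.019
finger_force: 0.0
slide [0.76 0.44 2.91] ang [-0.0125  0.      0.025 ] t 2.65 pos [0.5671 0.2121 0.1985] F [-0.5  0.5 -0.1] w 0.019038667440977347
```

```bash
python3 -m pendant '{"gripper":[0.78,0.78,0.78,0.78,0.78,0.78,0.78,0.78],"slide":[[0.76,0.44,0.2],[0.76,0.44,0.6],[0.76,0.44,1.2],[0.76,0.44,1.8],[0.76,0.44,2.4],[0.76,0.44,2.9],[0.76,0.44,2.9],[0.76,0.44,2.9]],"angular":[[0,0,0],[0,0,0],[0,0,0],[0,0,0],[0,0,0],[0,0,0],[0,0,0],[0,0,0]]}'
python3 -c "
from h import *
go((.579,.245,.082),99.6)
a=snapshot('top')[180:260,150:290];b=snapshot('side')[220:350,190:330]
o=np.zeros((600,700,3),np.uint8);o[:]=0
a=cv2.resize(a,None,fx=2.5,fy=2.5,interpolation=2);b=cv2.resize(b,None,fx=3,fy=3,interpolation=2)
o[:200,:350]=a;o[205:595,:420]=b
cv2.imwrite('pics/d.png',o[:,:420,::-1])"
```

```text
time_s: 3.45
eef_pos: [0.5795, 0.2449, 0.0825]
eef_rot: [-2.024, -2.402, 0.002]
wrist_force: [-0.2, 1.2, 0.1]
width: 0.0186
finger_force: 0.0
slide [ 0.01 -0.01  0.01] ang [-0.0125  0.      0.0125] t 3.45 pos [0.5795 0.2449 0.0825] F [-0.2  1.2  0.1] w 0.018563680626555643
```

View pics/d.png

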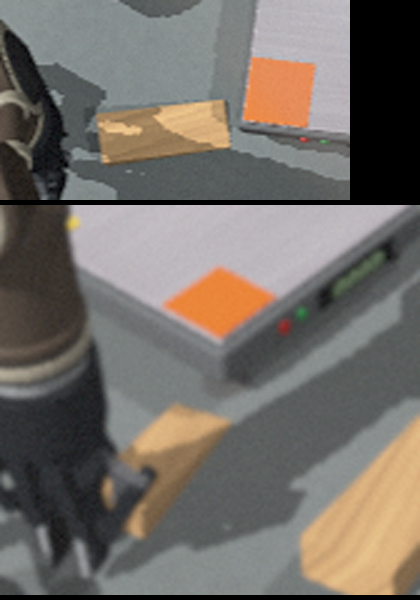

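The gripper is directly behind the wedge's thick end, with the wedge undisturbed, so I'll start the push.

```bash
python3 -m pendant '{"gripper":[0.78,0.78,0.78,0.78,0.78,0.78,0.78,0.78,0.78,0.78,0.78,0.78],"slide":[[-0.2,0,0],[-0.4,0,0],[-0.55,0,0],[-0.7,0,0],[-0.8,0,0],[-0.95,0,0],[-1.1,0,0],[-1.25,0,0],[-1.4,0,0],[-1.55,0,0],[-1.7,0,0],[-1.7,0,0]],"angular":[[0,0,0],[0,0,0],[0,0,0],[0,0,0],[0,0,0],[0,0,0],[0,0,0],[0,0,0],[0,0,0],[0,0,0],[0,0,0],[0,0,0]]}'
python3 - <<'E'
from h import *
go((.579,.245,.082),99.6)
im=snapshot('top');b=snapshot('side')[200:330,190:330]
a=cv2.resize(im[180:260,170:290],None,fx=4,fy=4,interpolation=2);b=cv2.resize(b,None,fx=2,fy=2,interpolation=2)
o=np.zeros((590,480,3),np.uint8);o[:320]=a;o[325:585,:280]=b
cv2.imwrite('pics/e.png',o[:,:,::-1])
E
```

```text
time_s: 4.75
eef_pos: [0.5918, 0.1779, 0.0826]
eef_rot: [2.024, 2.402, -0.001]
wrist_force: [-0.3, -0.5, 0.7]
width: 0.0186
finger_force: 0.0
slide [ 1.71 -0.03  0.01] ang [-0.     0.     0.025] t 4.75 pos [0.5918 0.1779 0.0826] F [-0.3 -0.5  0.7] w 0.018596687522646267
```

View pics/e.png

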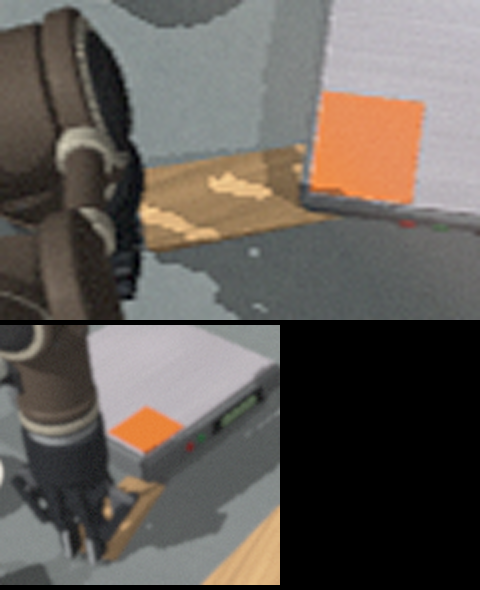

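The wedge is on course, with its thin end just entering under the pad corner at crop (315,180). I'll push on carefully.

```bash
python3 -m pendant '{"gripper":[0.78,0.78,0.78,0.78,0.78,0.78,0.78,0.78],"slide":[[-0.15,0,0],[-0.3,0,0],[-0.45,0,0],[-0.55,0,0],[-0.65,0,0],[-0.75,0,0],[-0.8,0,0],[-0.8,0,0]],"angular":[[0,0,0],[0,0,0],[0,0,0],[0,0,0],[0,0,0],[0,0,0],[0,0,0],[0,0,0]]}'
python3 -m pendant '{"gripper":[0.78,0.78,0.78],"slide":[[-0.05,0,0],[-0.1,0,0],[-0.1,0,0]],"angular":[[0,0,0],[0,0,0],[0,0,0]]}'
python3 -m pendant '{"gripper":[0.78,0.78,0.78],"slide":[[-0.05,0,0],[-0.1,0,0],[-0.1,0,0]],"angular":[[0,0,0],[0,0,0],[0,0,0]]}'
```

```text
time_s: 5.65
eef_pos: [0.5972, 0.147, 0.0827]
eef_rot: [2.024, 2.403, -0.0]
wrist_force: [0.5, 0.5, -0.0]
width: 0.0189
finger_force: 0.0
time_s: 5.95
eef_pos: [0.5978, 0.1439, 0.0828]
eef_rot: [-2.024, -2.402, -0.001]
wrist_force: [-0.9, 3.3, 0.4]
width: 0.0188
finger_force: 1.4
time_s: 6.25
eef_pos: [0.5983, 0.1414, 0.0828]
eef_rot: [-2.024, -2.4, -0.004]
wrist_force: [-0.6, 8.2, 0.3]
width: 0.0188
finger_force: 4.0
```

Force is rising (8 N), so I'll look before going on.

```bash
python3 - <<'E'
from h import *
im=snapshot('top');b=snapshot('side')
for n,i,p in(("top",im,(262,217)),("side",b,(265,250))):
    c=blob(i,(3,120,150),(16,255,255),p);r=cv2.minAreaRect(c);print(n,r,cv2.contourArea(c),ray(n,r[0],.062))
r0=cv2.imread("pics/top0.png")[:,:,::-1];r1=cv2.imread("pics/side0.png")[:,:,::-1]
for n,i,p in(("top",r0,(262,217)),("side",r1,(265,250))):
    c=blob(i,(3,120,150),(16,255,255),p);r=cv2.minAreaRect(c);print(n,r,cv2.contourArea(c),ray(n,r[0],.062))
a=cv2.resize(im[180:260,170:290],None,fx=3,fy=3,interpolation=2);b=cv2.resize(b[220:310,200:300],None,fx=4,fy=4,interpolation=2)
o=np.zeros((600,400,3),np.uint8);o[:240,:360]=a;o[240:600,:400]=b
cv2.imwrite('pics/f.png',o[:,:,::-1]);go((.579,.245,.082),99.6)
E
```

```text
top ((261.10003662109375, 216.2000274658203), (25.303083419799805, 25.179048538208008), 7.125016689300537) 579.5 [0.62008308 0.02695026]
side ((263.50927734375, 250.2620849609375), (19.205890655517578, 26.095619201660156), 52.4314079284668) 335.5 [0.62352252 0.0237764 ]
top ((261.2518310546875, 216.4023895263672), (24.83312225341797, 25.393590927124023), 7.431407928466797) 581.0 [0.61959524 0.02660383]
side ((262.73785400390625, 251.82705688476562), (19.85079574584961, 30.07027816772461), 53.97262954711914) 407.5 [0.62169905 0.02921269]
slide [ 2.63 -0.04  0.03] ang [ 0.     -0.025   0.0125] t 6.35 pos [0.5982 0.1415 0.0828] F [-1.3  7.7  0.3] w 0.018539324958126435
```

View pics/f.png

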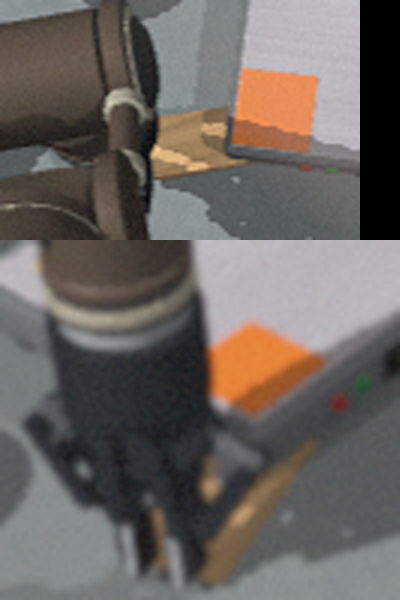

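The scale hasn't moved (pad shift under 1 mm) and the wedge is under the foot. I'll back off and measure how far in it sits.

```bash
python3 -m pendant '{"gripper":[0.78,0.78,0.78,0.78,0.78,0.78,0.78,0.78,0.78],"slide":[[0.1,0,0],[0.4,0,0],[0.8,0,0],[1.3,0,-0.5],[1.8,0,-1.3],[2.4,0,-2.2],[3.0,0,-3.0],[3.0,0,-3.0],[3.0,0,-3.0]],"angular":[[0,0,0],[0,0,0],[0,0,0],[0,0,0],[0,0,0],[0,0,0],[0,0,0],[0,0,0],[0,0,0]]}'
python3 - <<'E'
from h import *
im=snapshot('top');b=snapshot('side')
for n,i,p in(("top",im,(262,217)),("side",b,(265,250))):
    c=blob(i,(3,120,150),(16,255,255),p);r=cv2.minAreaRect(c);print(n,r,cv2.contourArea(c),ray(n,r[0],.062))
a=cv2.resize(im[180:260,170:290],None,fx=5,fy=5,interpolation=2);b=cv2.resize(b[240:310,200:300],None,fx=2.8,fy=2.8,interpolation=2)
o=np.zeros((600,600,3),np.uint8);o[:400,:600]=a;o[400:596,:280]=b
cv2.imwrite('pics/g.png',o[:,:,::-1]);go((.579,.245,.082),99.6)
E
```

```text
time_s: 7.25
eef_pos: [0.5781, 0.2591, 0.2038]
eef_rot: [2.02, 2.404, 0.003]
wrist_force: [-1.3, 0.3, -1.1]
width: 0.0187
finger_force: 0.0
top ((261.2269287109375, 216.32081604003906), (25.412967681884766, 25.237709045410156), 6.709837436676025) 584.0 [0.6197897  0.02665867]
side ((262.6513671875, 251.7080841064453), (19.703752517700195, 30.07027816772461), 53.97262954711914) 402.5 [0.62212003 0.02896263]
slide [-0.31  0.01  2.98] ang [-0.025   0.0125  0.025 ] t 7.35 pos [0.5768 0.2573 0.2011] F [-0.5 -0.2 -0.1] w 0.018669936577095054
```

View pics/g.png

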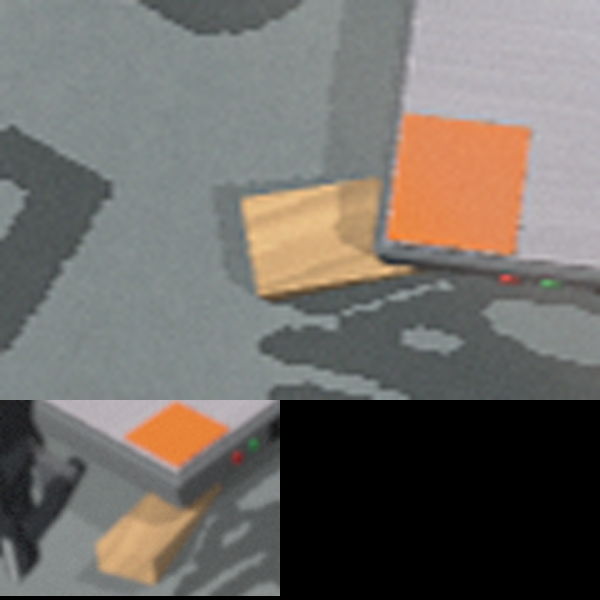

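```bash
python3 - <<'E'
from h import *
q=[ray("top",(u/5-.5+170,v/5-.5+180),.027) for u,v in((241,198),(262,298))];a=np.mean(q,0)
ax=q[1]-q[0];print(np.linalg.norm(ax),"yaw",np.degrees(np.arctan2(ax[1],ax[0]))-90+180)
foot=np.array((.613,.036))
e=np.array(q[1]-q[0]);e/=np.linalg.norm(e)
for yaw in(-80.4,-82):
    d=np.array((np.cos(np.radians(yaw)),np.sin(np.radians(yaw))))
    v=foot-a;print("thick",a,"foot from origin",v@d-.06,"lat",d[0]*v[1]-d[1]*v[0])
E
```

```text
0.04962770517396751 yaw -78.86048790066332
thick [0.59718332 0.12970781] foot from origin 0.03503325479373148 lat -3.234611615795906e-05
thick [0.59718332 0.12970781] foot from origin 0.03499710591359072 lat 0.0026211507021816575
```

The thick end sits at y≈0.130, which puts the foot about 35 mm from the wedge origin where 26 mm would be snug. I'll go back in and push a bit farther while watching the force.

```bash
python3 -c "
from h import *
go((.593,.175,.085),99.6)"
python3 -m pendant '{"gripper":[0.78,0.78,0.78,0.78,0.78,0.78,0.78,0.78,0.78,0.78],"slide":[[0,0,0.8],[0,0,1.6],[0,0,2.4],[-0.5,0,2.95],[-1.0,0,2.95],[-1.5,0,2.95],[-2.0,0,2.95],[-2.4,0,2.95],[-2.7,0,2.95],[-2.7,0,2.95]],"angular":[[0,0,0],[0,0,0],[0,0,0],[0,0,0],[0,0,0],[0,0,0],[0,0,0],[0,0,0],[0,0,0],[0,0,0]]}'
python3 -c "
from h import *
go((.598,.1414,.0825),99.6)"
```

```text
slide [-2.09  0.06  2.91] ang [-0.025   0.0125  0.025 ] t 7.35 pos [0.5768 0.2573 0.2011] F [-0.5 -0.2 -0.1] w 0.018669936577095054
time_s: 8.35
eef_pos: [0.5962, 0.1494, 0.0839]
eef_rot: [-2.026, -2.4, 0.002]
wrist_force: [-0.1, -0.1, -0.5]
width: 0.0189
finger_force: 0.0
slide [-0.21  0.01  0.04] ang [-0.0125  0.      0.0125] t 8.35 pos [0.5962 0.1494 0.0839] F [-0.1 -0.1 -0.5] w 0.018894414505558496
```

```bash
P() { :; }
python3 -m pendant '{"gripper":[0.78,0.78,0.78],"slide":[[-0.1,0,0],[-0.2,0,0],[-0.2,0,0]],"angular":[[0,0,0],[0,0,0],[0,0,0]]}' | sed -n '1,2p;4p'
python3 -m pendant '{"gripper":[0.78,0.78],"slide":[[-0.05,0,0],[-0.05,0,0]],"angular":[[0,0,0],[0,0,0]]}' | sed -n '1,2p;4p'
python3 -m pendant '{"gripper":[0.78,0.78],"slide":[[-0.05,0,0],[-0.05,0,0]],"angular":[[0,0,0],[0,0,0]]}'| sed -n '1,2p;4p'
```

```text
time_s: 8.65
eef_pos: [0.5978, 0.1436, 0.0848]
wrist_force: [-0.2, 0.1, -0.4]
time_s: 8.85
eef_pos: [0.5981, 0.1418, 0.0848]
wrist_force: [-0.8, 0.8, -0.6]
time_s: 9.05
eef_pos: [0.5982, 0.1414, 0.0848]
wrist_force: [-1.3, 7.0, 0.6]
```

```bash

python3 -m pendant '{"gripper":[0.78,0.78],"slide":[[-0.05,0,0],[-0.05,0,0]],"angular":[[0,0,0],[0,0,0]]}' | sed -n '1,2p;4p'
python3 -m pendant '{"gripper":[0.78,0.78],"slide":[[-0.03,0,0],[-0.03,0,0]],"angular":[[0,0,0],[0,0,0]]}' | sed -n '1,2p;4p'
python3 - <<'E'
from h import *
im=snapshot('top');h=cv2.cvtColor(im,cv2.COLOR_RGB2HSV)
c=blob(im,(3,120,150),(16,255,255),(262,217));r=cv2.minAreaRect(c);print(r,ray("top",r[0],.062))
r0=cv2.imread("pics/top0.png")[:,:,::-1]
# scale top outline at start and now (lavender/grey bright, plus pad)
for i in(r0,im):
    m=((i[:,:,0].astype(int)-i[:,:,1]>-2)&(i.max(2)>140)).astype(np.uint8)*255
    m=cv2.morphologyEx(m,cv2.MORPH_OPEN,np.ones((5,5)))
    cs=[c for c in cv2.findContours(m,0,1)[0] if cv2.pointPolygonTest(c,(305,185),False)>0]
    for c in cs:
        B=cv2.boxPoints(cv2.minAreaRect(c));print([ray("top",p,.06).round(4).tolist() for p in B])
E
```

```text
time_s: 9.25
eef_pos: [0.5984, 0.1406, 0.0849]
wrist_force: [-1.0, 9.3, -0.3]
time_s: 9.45
eef_pos: [0.5985, 0.1402, 0.0849]
wrist_force: [-1.0, 12.0, -0.6]
((261.3498229980469, 216.2764434814453), (24.94560432434082, 25.120864868164062), 6.709836483001709) [0.61988722 0.0263696 ]
[[0.5934, 0.0625], [0.8183, 0.0326], [0.7847, -0.1958], [0.5605, -0.1619]]
[[0.5946, 0.0624], [0.8193, 0.0312], [0.7842, -0.1978], [0.5602, -0.1626]]
```

Remeasuring the scale outline: the visible top is only 227 mm because of a bevel, so the true foot is at about (0.606, 0.045). That puts it about 25 mm from the wedge origin, which agrees with the stiff resistance. The wedge is snug and the scale hasn't moved, so I'll go and press the pad.

```bash
python3 -m pendant '{"gripper":[0.78,0.78,0.78,0.78,0.78,0.78,1,1,1,1],"slide":[[0.2,0,0],[0.5,0,0],[0.8,0,-0.3],[0.8,0,-1.2],[0.8,0,-2.2],[0.8,0,-3],[0.8,0,-3],[0.8,0,-3],[0.8,0,-3],[0.8,0,-3]],"angular":[[0,0,0],[0,0,0],[0,0,0],[0,0,0],[0,0,0],[0,0,0],[0,0,0],[0,0,0],[0,0,0],[0,0,0]]}'
python3 -c "
from h import *
go((.610,.041,.155),98)"
```

```text
time_s: 10.5
eef_pos: [0.5923, 0.1677, 0.2029]
eef_rot: [-2.022, -2.401, 0.005]
wrist_force: [0.6, 0.6, -0.0]
width: -0.0001
finger_force: 0.0
slide [-3.2 -0.1  1.2] ang [-0.025  0.     0.225] t 10.5 pos [0.5923 0.1677 0.2029] F [ 0.6  0.6 -0. ] w -9.039283250074987e-05
```

```bash
python3 -m pendant '{"gripper":[1,1,1,1,1,1,1,1,1],"slide":[[-0.8,0,0],[-1.6,0,0],[-2.4,-0.1,0],[-3.2,-0.1,0.2],[-3.2,-0.1,0.6],[-3.2,-0.1,1.0],[-3.2,-0.1,1.2],[-3.2,-0.1,1.2],[-3.2,-0.1,1.2]],"angular":[[0,0,0],[0,0,0],[0,0,0],[0,0,0],[0,0,0],[0,0,0],[0,0,0],[0,0,0],[0,0,0]]}'
python3 -m pendant '{"gripper":[1,1,1,1,1],"slide":[[0,0,0.1],[0,0,0.2],[0,0,0.3],[0,0,0.35],[0,0,0.35]],"angular":[[0,0,0],[0,0,0],[0,0,0],[0,0,0],[0,0,0]]}' | sed -n '1,2p;4p'
```

```text
time_s: 11.4
eef_pos: [0.6111, 0.0421, 0.1561]
eef_rot: [-2.021, -2.404, 0.001]
wrist_force: [0.4, 0.2, 0.5]
width: 0.0002
finger_force: 0.0
time_s: 11.9
eef_pos: [0.6111, 0.041, 0.1423]
wrist_force: [0.1, -0.1, -0.2]
```

```bash
for k in 1; do :; done
python3 -m pendant '{"gripper":[1,1,1,1],"slide":[[0,0,0.05],[0,0,0.1],[0,0,0.15],[0,0,0.15]],"angular":[[0,0,0],[0,0,0],[0,0,0],[0,0,0]]}' | sed -n '1,2p;4p'
python3 -m pendant '{"gripper":[1,1],"slide":[[0,0,0.04],[0,0,0.04]],"angular":[[0,0,0],[0,0,0]]}' | sed -n '1,2p;4p'
```

```text
time_s: 12.3
eef_pos: [0.6111, 0.041, 0.1363]
wrist_force: [-0.3, 0.3, 0.1]
time_s: 12.5
eef_pos: [0.6113, 0.041, 0.1349]
wrist_force: [-0.3, -1.2, 0.2]
```

```bash

python3 -m pendant '{"gripper":[1,1],"slide":[[0,0,0.04],[0,0,0.04]],"angular":[[0,0,0],[0,0,0]]}' | sed -n '1,2p;4p'
python3 -m pendant '{"gripper":[1,1],"slide":[[0,0,0.04],[0,0,0.04]],"angular":[[0,0,0],[0,0,0]]}' | sed -n '1,2p;4p'
```

```text
time_s: 12.7
eef_pos: [0.6116, 0.0411, 0.1344]
wrist_force: [-1.5, -0.3, 3.5]
time_s: 12.9
eef_pos: [0.6116, 0.0411, 0.1343]
wrist_force: [-3.3, 0.1, 11.9]
```

At 12 N the pad holds solid (0.1 mm of give). I'll hold briefly, then lift clear.

```bash

python3 -m pendant '{"gripper":[1,1,1,1,1],"slide":[[0,0,0],[0,0,0],[0,0,0],[0,0,0],[0,0,0]],"angular":[[0,0,0],[0,0,0],[0,0,0],[0,0,0],[0,0,0]]}' | sed -n '1,2p;4p'
python3 -m pendant '{"gripper":[1,1,1,1,1,1,1,1,1,1,1,1],"slide":[[0,0,-0.1],[0,0,-0.5],[0,0,-1.2],[0,0,-2],[0,0,-3],[0,0,-3.5],[0,1,-3.5],[0,2,-3.5],[0,3,-3.5],[0,4,-3.5],[0,4,-3.5],[0,4,-3.5]],"angular":[[0,0,0],[0,0,0],[0,0,0],[0,0,0],[0,0,0],[0,0,0],[0,0,0],[0,0,0],[0,0,0],[0,0,0],[0,0,0],[0,0,0]]}' | sed -n '1,2p;4p'
python3 - <<'E'
from h import *
im=snapshot('top');b=snapshot('side')
for n,i,p in(("top",im,(262,217)),("side",b,(265,250))):
    c=blob(i,(3,120,150),(16,255,255),p);r=cv2.minAreaRect(c);print(n,r,cv2.contourArea(c),ray(n,r[0],.062))
a=cv2.resize(im[180:260,170:290],None,fx=4,fy=4,interpolation=2);b=cv2.resize(b[220:320,195:335],None,fx=2.5,fy=2.5,interpolation=2)
o=np.zeros((570,480,3),np.uint8);o[:320]=a;o[320:570,:350]=b
cv2.imwrite('pics/k.png',o[:,:,::-1])
E
```

```text
time_s: 13.4
eef_pos: [0.6116, 0.0411, 0.1343]
wrist_force: [-4.1, -0.1, 12.1]
time_s: 14.6
eef_pos: [0.7691, 0.0684, 0.271]
wrist_force: [-0.1, 0.2, 0.2]
top ((261.28497314453125, 216.32765197753906), (25.29612922668457, 25.237709045410156), 6.709836959838867) 584.0 [0.61977002 0.02652328]
side ((262.6351623535156, 251.68919372558594), (19.762100219726562, 30.22438621520996), 54.462318420410156) 407.5 [0.62219172 0.02892566]
```

View pics/k.png

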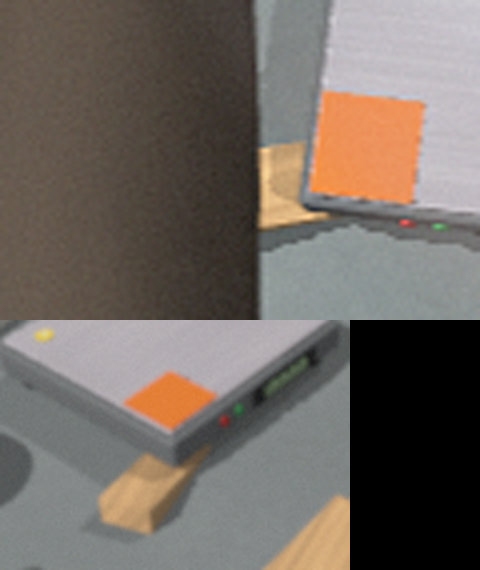

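The picture shows the wedge seated under the orange corner (side crop about (165,480)), the pad where it started, and the robot clear.

```bash
python3 -c "
from cell import *
print(close_job())"
```

```text
the job is handed in; nothing more can be done
None
```

The smallest wooden door stop is snug under the orange foot, the pad held at 12 N with about 0.1 mm of give and no measurable shift of the scale, and the arm was clear when I handed the job in at about 15 s; no verdict came back.

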